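# Clear, set and start the darkroom enlarger timer

## Robot

A 6-joint arm with a two-finger parallel gripper is mounted at the origin on the work surface. World frame = base frame: x ahead of the robot, y to its left, z up, the work surface at z = 0. Lengths are in mm, angles in rad, forces in N, time in s.
With the tool pointing down it reaches from about 400 to 925 mm from the base axis. Payload 12.5 kg.
Tool frame: the origin (TCP) lies at the very end of the fingers, on their centre line; the grasp point (between the pads) lies robot.hold_point_z behind it (robot.hold_point_z is the distance from the TCP to the grasp point, in mm); z points along the fingers, y is the line along which they close (so a half turn about z gives the same grasp; the last joint's range is limited). The gripper opens to 95 mm and grips with 3 to 60 N. Pads are 20 mm wide; open, the fingers measure 119 mm over their backs; the gripper's body (75 mm by 180 mm) begins 59 mm behind the grasp point.
Start: joints at [-0.106, 0.491, 1.559, -0, 1.092, -0.106], TCP at [625.017, 0.021, 214.661] pointing down, gripper open.
Joint ranges: [-3.1, 3.1], [-0.84, 2.19], [0.05, 2.79], [-1.13, 4.28], [0.06, 2.93], [-2.69, 2.69]. Speed limits (rad/s): [2.22, 2.22, 2.79, 3.14, 3.14, 3.14].

## Interface

Orientations are given as a unit quaternion [w, x, y, z].
In Python, from station import robot gives the robot as it stands.
- The arm moves only by the shell command python3 -m creep 'ROWS' [FORCE]. ROWS is JSON, a list of rows, each a list of 3 entries, a list of its own where there are three numbers: the finger opening in m, from 0 to 0.0951, then the shift along the tool's x, y, z in m, then the turn, a rotation vector about the tool's x, y, z in rad. A call has 1 to 5 rows; each row shifts and turns the commanded pose from where the row before left it, along the tool's axes as they then stand; what a row does not reach is not made up. A row lasts 1/12 s, in which the tool goes at most 41.7 mm and 7.16 degrees, less where a joint would pass 70% of its speed; a pose out of reach is approached as far as the arm can. A call is refused whole if a number of a shift passes 0.0417 or a number of a turn 0.125, either way. A call with a gripper value outside its range is refused whole. The fingers move at their own pace and stop on an object; FORCE is the grip in N (left out, the last holds). Time passes only in rows, so rows that do not move let the fingers close. It gives the time, the measured TCP pose, the force, the opening and the grip force at its end, in the units of the state.
- robot.state(): the state, without advancing time (a new reading comes with each control period).
- robot.read_camera(name): name is "scene" or "side" or "wrist"; returns a dict with "frame" (384x512x3 uint8, red, green, blue), "z_map" (384x512 float32, mm along the optical axis (not along the pixel's ray), 0 where there is no reading), "fx", "fy", "cx", "cy" (pixels), "dist" ([k1, k2, p1, p2, k3] as OpenCV has them; the pictures are not rectified), "eye" and "rotation" of the camera in the world; the wrist camera has in their place "mount" (4x4, takes a point from camera to tool coordinates, whose origin is the TCP and whose axes are the flange's). Camera axes: x right, y down, z forward; pixel columns grow to the right and rows downward; lengths in mm; the calibration is good to about 2 mm. A picture is of the moment at which its call begins: read the wrist's pose just before it.
- robot.finish_job(): hands the job in; it is judged then, once.
The state is a dict: "clock": time; "joints": joint angles; "joint_velocities": joint speeds; "joint_torque": joint torques, N m; "eef_pos": TCP position; "tcp_rot": TCP orientation; "ft_force": force on the tool from outside, world axes, zero at the start; "wrist_torque": the same for the moment, N m; "grip_width": finger opening in mm; "grip_force": force on a finger pad.
Only numpy, scipy, OpenCV 4.12 (cv2) and the standard library are available. Lean on these libraries where they do the work, as an engineer would, in place of code of your own. Each camera call takes 0.05 s, during which the arm holds its last target. There are 200 camera calls.

## Task

The enlarger timer still holds the last print's settings. Hold its black clear key fully down for a full second, then press the coloured key that matches the contrast filter laid out on the easel, then press the green start key. Press each key gently but fully down and let it come right up before the next, and do not press any other key, shove the timer along its shelf or disturb the things around it.

Things in the scene. Friction and masses are not known exactly. Their poses are not given: they have to be found in the camera images.
- console: Enlarger timer, about 0.9 kg, loose on a wooden riser (top 240 by 340 mm, 90 mm high); over 40 N on it is too much. Black base 170 (x) by 250 (y) by 32 mm, grey power unit at its rear to 57 mm high, a sloping aluminium control panel above. Origin: centre of the underside; x from the operator's side to the rear, y to the operator's left, z up. Six keys in two rows on the panel.
- panel_hinge (a point): Middle of the panel's hinge line, which runs along console y at the low front edge, in the panel's mid-plane. Panel 165 mm up the slope, 240 wide, 14 thick, rising to the rear. Stiff friction holds it at a slope of 17 to 35 degrees from level, different each time and NOT given here: see or feel it. Key tops lie 17 mm (panel face 7 mm) from the hinge line, square to the panel. Axes: the console's.
- key_clear (a joint): Travel (m) of the clear key (black, lower row left, from the operator's side): 0 up, 0.006 fully down, square to the panel; moves from 1.5 N, bottoms at 5 N, springs back. Flat cap 28 mm (up the slope) by 36 mm, 10 mm proud; centre 45 mm up the slope from the hinge line, 68 mm to the left (console +y) of point panel_hinge.
- key_focus (a joint): Travel (m) of the focus key (blue, lower row middle, from the operator's side): 0 up, 0.006 fully down, square to the panel; moves from 1.5 N, bottoms at 5 N, springs back. Flat cap 28 mm (up the slope) by 36 mm, 10 mm proud; centre 45 mm up the slope from the hinge line, 5 mm to the left (console +y) of point panel_hinge.
- key_start (a joint): Travel (m) of the start key (green, lower row right, from the operator's side): 0 up, 0.006 fully down, square to the panel; moves from 1.5 N, bottoms at 5 N, springs back. Flat cap 28 mm (up the slope) by 48 mm, 10 mm proud; centre 45 mm up the slope from the hinge line, 64 mm to the right (console -y) of point panel_hinge.
- key_soft (a joint): Travel (m) of the soft key (yellow, upper row left, from the operator's side): 0 up, 0.006 fully down, square to the panel; moves from 1.5 N, bottoms at 5 N, springs back. Flat cap 28 mm (up the slope) by 36 mm, 10 mm proud; centre 98 mm up the slope from the hinge line, 68 mm to the left (console +y) of point panel_hinge.
- key_medium (a joint): Travel (m) of the medium key (orange, upper row middle, from the operator's side): 0 up, 0.006 fully down, square to the panel; moves from 1.5 N, bottoms at 5 N, springs back. Flat cap 28 mm (up the slope) by 36 mm, 10 mm proud; centre 98 mm up the slope from the hinge line, 2 mm to the left (console +y) of point panel_hinge.
- key_hard (a joint): Travel (m) of the hard key (magenta, upper row right, from the operator's side): 0 up, 0.006 fully down, square to the panel; moves from 1.5 N, bottoms at 5 N, springs back. Flat cap 28 mm (up the slope) by 36 mm, 10 mm proud; centre 98 mm up the slope from the hinge line, 64 mm to the right (console -y) of point panel_hinge.
- easel: Printing easel, black board 300 by 250 by 12 mm with a white field and steel blades. Origin: centre of its underside. Exactly one contrast filter lies on it, about in its middle.
- filter_yellow: Contrast filter, square black frame 90 by 90 by 6 mm with a yellow window and a small tab; matches the yellow key (key_soft). Origin: centre of its underside. Lies on the easel or, as one of two, on the dark grey filter case (260 by 130 by 12 mm) on the other side of the timer. Leave it where it is.
- filter_orange: Contrast filter, square black frame 90 by 90 by 6 mm with an orange window and a small tab; matches the orange key (key_medium). Origin: centre of its underside. Lies on the easel or, as one of two, on the dark grey filter case (260 by 130 by 12 mm) on the other side of the timer. Leave it where it is.
- filter_magenta: Contrast filter, square black frame 90 by 90 by 6 mm with a magenta window and a small tab; matches the magenta key (key_hard). Origin: centre of its underside. Lies on the easel or, as one of two, on the dark grey filter case (260 by 130 by 12 mm) on the other side of the timer. Leave it where it is.
- tank: Bystander: black film developing tank with a red lid, 106 mm across, 128 mm high, upright. Origin: centre of its underside.
- tape: Bystander: grey tape roll lying flat, 96 mm across, 24 mm high. Origin: centre of its underside.
- tongs: Bystander: white print tongs lying flat, 215 mm long, about 12 mm high. Origin: middle of their length, underside.
Not all that is in view belongs to the job. Leave any blue look-alike of the filter_orange alone.

How it is judged:
By the outcome, as a careful person would: the job done as asked, in the order asked, and still so for the second after the job is handed in, with the robot touching nothing.
It also fails if it takes over 48 s, if anything falls off the work surface, if the arm or the gripper's body presses on something with over 40 N, if the wrist force passes 120 N, or if a joint passes its speed limit or range.

## Working session

There is one attempt and no reset: what is moved stays moved. The work goes in short steps, Python scripts to look and compute and a shell command to move; the robot and the scene stay as the last step left them, time stands still between calls to the robot, and variables do not carry over. Pictures are saved under pics/ and viewed, at most 12 in all, crops included, and the job is handed in when it is done.

```bash
ls; mkdir -p pics; cat > h.py <<'E'
import numpy as np, cv2, json
from station import robot
from scipy.spatial.transform import Rotation as R
def cam(n):
    s=robot.state(); c=robot.read_camera(n)
    c={k:(np.array(v) if k not in('fx','fy','cx','cy') else v) for k,v in c.items()}
    c['K']=np.array([[c['fx'],0,c['cx']],[0,c['fy'],c['cy']],[0,0,1.]])
    if 'mount' in c:
        q=s['tcp_rot']; T=np.eye(4); T[:3,:3]=R.from_quat([q[1],q[2],q[3],q[0]]).as_matrix(); T[:3,3]=s['eef_pos']
        M=T@c['mount']; c['eye']=M[:3,3]; c['rotation']=M[:3,:3]
    return c
def pts(c,uv):
    "world points from pixels with depth map"
    uv=np.asarray(uv,float).reshape(-1,2)
    n=cv2.undistortPoints(uv.reshape(-1,1,2),c['K'],c['dist'].astype(float)).reshape(-1,2)
    z=c['z_map'][uv[:,1].astype(int),uv[:,0].astype(int)]
    d=np.c_[n,np.ones(len(n))]
    return (d*z[:,None])@c['rotation'].T+c['eye'], d@c['rotation'].T, z
E
python3 - <<'E'
from h import *
a=cam('scene');b=cam('side');w=cam('wrist')
for n,c in(('scene',a),('side',b),('wrist',w)): print(n,c['eye'],c['rotation'].round(3).tolist(),c['fx'])
im=np.hstack([a['frame'],b['frame']])
cv2.imwrite('pics/1.png',cv2.resize(cv2.cvtColor(np.vstack([a['frame'],b['frame']]),cv2.COLOR_RGB2BGR),(400,600)))
for n,c in(('s',a),('d',b),('w',w)): cv2.imwrite(f'pics/1{n}.png',cv2.cvtColor(c['frame'],cv2.COLOR_RGB2BGR))
print(robot.state()['clock'],robot.state())
E
```

```text
pics
scene [1308.7514323   186.54867093 1127.17847378] [-0.218, 0.596, 0.725, -0.268] 411.94875737865397
side [-39.04877194 982.84732048 808.25103294] [0.108, -0.214, 0.847, -0.475] 457.8421171974732
wrist [624.34078068  82.09190267 383.37630739] [[1.0, -0.0, -0.0], [-0.0, -0.958, -0.288], [-0.0, 0.288, -0.958]] 329.0392325958973
0.15 {'clock': 0.15, 'joints': array([-1.05578747e-01,  4.91429489e-01,  1.55930271e+00,  2.21135032e-05,
        1.09168633e+00, -1.05607453e-01]), 'joint_velocities': array([-0.00042936, -0.00172759, -0.0017942 , -0.00052813,  0.00075634,
       -0.00025624]), 'joint_torque': array([ 3.16444048e-04, -6.12899423e+01, -2.58276522e+01,  6.91918633e-02,
        4.73701756e-02, -5.07232733e-05]), 'eef_pos': array([6.24830903e+02, 5.92907832e-02, 2.14193091e+02]), 'tcp_rot': array([-3.27309004e-04,  7.07100179e-01,  7.07113263e-01, -2.51962806e-04]), 'ft_force': array([-0.02218025,  0.13705869, -0.69138833]), 'wrist_torque': array([-0.00918818,  0.02790619,  0.02947108]), 'grip_force': 0.0, 'grip_width': 95.21647962378415}
```

```bash
python3 - <<'E'
s=open('h.py').read()
s=s.replace("    return c\ndef","    if c['rotation'].size==4:\n        q=c['rotation']; c['rotation']=R.from_quat([q[1],q[2],q[3],q[0]]).as_matrix()\n    return c\ndef")
open('h.py','w').write(s)
E
```

```text
(no output)
```

View pics/1s.png

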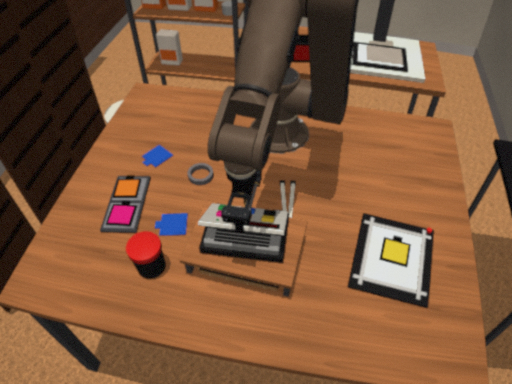

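View pics/1d.png

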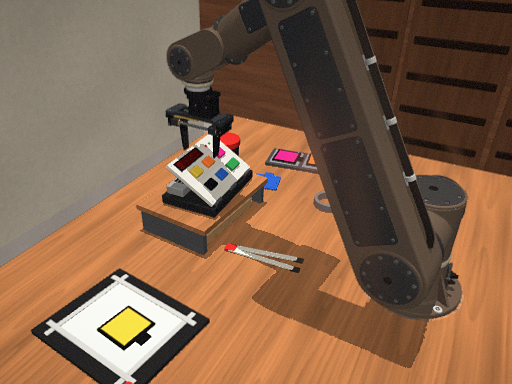

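View pics/1w.png

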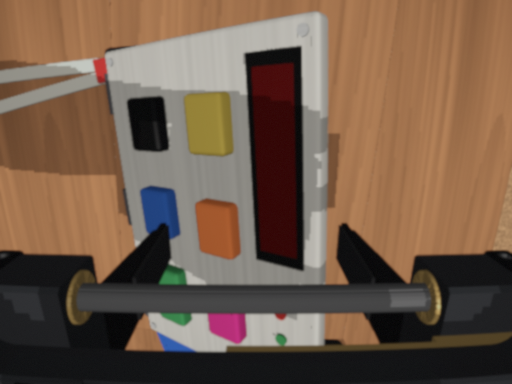

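The easel holds the yellow filter (scene 395,250; side 127,327). The case holds orange (scene 127,187) and magenta (122,214), and the blue squares are decoys. So the key to press is yellow, key_soft, seen at wrist (208,124); black clear is at (149,123). I'll rise clear before closing the fingers.

```bash
python3 -m creep '[[0.095,[0,0,-0.03],[0,0,0]],[0.095,[0,0,-0.03],[0,0,0]],[0.0,[0,0,-0.03],[0,0,0]],[0.0,[0,0,0],[0,0,0]],[0.0,[0,0,0],[0,0,0]]]' 20; python3 - <<'E'
from h import *
a=cam('wrist'); cv2.imwrite('pics/2w.png',cv2.cvtColor(a['frame'],cv2.COLOR_RGB2BGR))
print(robot.hold_point_z,a['mount'],robot.state()['eef_pos'],robot.state()['grip_width'])
hsv=cv2.cvtColor(a['frame'],cv2.COLOR_RGB2HSV)
rng={'yellow':((22,120,80),(35,255,255)),'orange':((5,150,100),(18,255,255)),'blue':((105,150,60),(125,255,255)),'green':((55,120,60),(85,255,255)),'mag':((145,120,80),(172,255,255)),'black':((0,0,0),(180,255,40))}
for n,(l,h) in rng.items():
    m=cv2.inRange(hsv,np.array(l),np.array(h)); k,lab,st,ce=cv2.connectedComponentsWithStats(m)
    for i in range(1,k):
        if st[i,4]>250:
            v,u=np.nonzero(lab==i); P,_,z=pts(a,np.c_[u,v]); P=P[z>0]
            print(n,st[i],ce[i].round(1),np.median(P,0).round(1) if len(P) else None)
E
```

```text
clock: 0.57
eef_pos: [625.3, 0.0, 305.9]
tcp_rot: [0.001, 0.707, 0.707, 0.001]
ft_force: [-0.3, -0.1, -0.5]
grip_width: 80.1
grip_force: 0.0
18.8 [[-3.48202363e-04 -9.57564526e-01 -2.88218767e-01  8.20750932e+01]
 [ 9.99999731e-01 -5.19469005e-04  5.17741520e-04 -6.31639338e-01]
 [-6.45491629e-04 -2.88218509e-01  9.57564449e-01 -1.69239850e+02]
 [ 0.00000000e+00  0.00000000e+00  0.00000000e+00  1.00000000e+00]] [6.24773410e+02 6.02995205e-02 3.04381945e+02] 76.45036336283744
yellow [ 206   93   32   42 1241] [221.7 113.6] [598.9  64.7 195.7]
orange [ 212  169   31   40 1044] [227.3 187.8] [6.022e+02 4.000e-01 1.957e+02]
blue [171 162  27  36 792] [184.  179.2] [558.3   1.2 168. ]
blue [ 180  313   55   27 1004] [206.4 323.7] [ 545.8 -297.7    5.9]
green [179 221  26  44 828] [192.  242.8] [563.1 -65.8 168.7]
mag [219 235  28  39 908] [232.5 253.4] [605.6 -64.  195.6]
black [ 248   65   38  148 1449] [269.3 136.1] [641.8  48.8 212.8]
black [163  96  28  38 911] [177.1 114.5] [555.5  62.6 167.7]
black [ 109  224   74   64 2108] [158. 263.] [583.9  11.7 344.9]
black [ 325  224   74   64 2102] [348.6 263. ] [665.5  11.7 344.8]
black [    0   251   512   133 34840] [242.9 334.6] [617.3  26.4 415.7]
black [ 280  313   60   32 1135] [306.2 325.8] [ 702.8 -247.6   71.6]
```

View pics/2w.png

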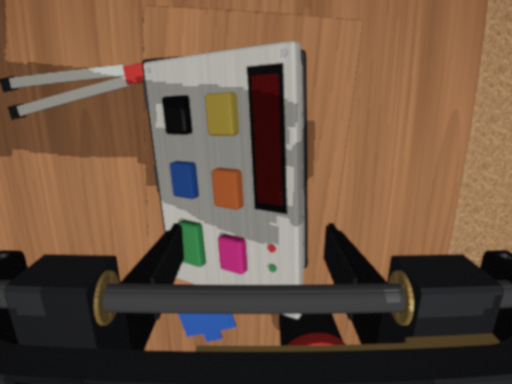

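The panel measures about 33° slope and 3.3° yaw. I'll align the tool square to it, then measure from this second viewpoint.

```bash
cat > keys.py <<'E'
from h import *
rng={'soft':((22,120,80),(35,255,255)),'medium':((5,150,100),(18,255,255)),'focus':((105,150,60),(125,255,255)),'start':((55,120,60),(85,255,255)),'hard':((145,120,80),(172,255,255)),'clear':((0,0,0),(180,255,40))}
nom={'clear':(45,68),'focus':(45,5),'start':(45,-64),'soft':(98,68),'medium':(98,2),'hard':(98,-64)}
def find(c,lo=500,hi=420):
    "pixel centre + depth point of each key"
    hsv=cv2.cvtColor(c['frame'],cv2.COLOR_RGB2HSV); out={}
    for n,(l,h) in rng.items():
        m=cv2.inRange(hsv,np.array(l),np.array(h)); k,lab,st,ce=cv2.connectedComponentsWithStats(m)
        for i in range(1,k):
            v,u=np.nonzero(lab==i)
            if st[i,4]<150: continue
            P,_,z=pts(c,np.c_[u,v]); P=P[z>0]
            if not len(P): continue
            p=np.median(P,0)
            if 120<p[2]<235 and 500<p[0]<680 and abs(p[1])<110 and max(st[i,2:4])<90: out[n]=(ce[i],p,st[i])
    return out
E
python3 -m creep '[[0,[0,0,0],[-0.115,0,0]],[0,[0,0,0],[-0.115,0,0]],[0,[0,0,0],[-0.115,0,0]],[0,[0,0,0],[-0.115,0,0]],[0,[0,0,0],[-0.115,0,0]]]' 20
python3 -m creep '[[0,[0.01,0,-0.02],[0,0,-0.058]],[0,[0.01,0,0],[0,0,0]],[0,[0,0,0],[0,0,0]]]' 20
python3 - <<'E'
from keys import *
a=cam('wrist');cv2.imwrite('pics/3w.png',cv2.cvtColor(a['frame'],cv2.COLOR_RGB2BGR))
b=cam('side')
fa,fb=find(a),find(b)
for n in nom:
    for f in(fa,fb): print(n,*( (f[n][0].round(1),f[n][1].round(1),f[n][2]) if n in f else ['-']))
    if n in fa and n in fb:
        da=pts(a,fa[n][0])[1][0]; db=pts(b,fb[n][0])[1][0]
        s=np.linalg.lstsq(np.c_[da,-db],b['eye']-a['eye'],rcond=None)[0]
        pa,pb=a['eye']+s[0]*da,b['eye']+s[1]*db; print('  tri',((pa+pb)/2).round(1),'gap',np.linalg.norm(pa-pb).round(1))
v,u=np.mgrid[20:200:30,20:500:40]
P,_,z=pts(a,np.c_[u.ravel(),v.ravel()]); P=P[(z>0)&(P[:,2]<40)]; print('table z',P[:,2].round(1))
E
```

```text
clock: 1.03
eef_pos: [624.2, -0.2, 303.8]
tcp_rot: [0.202, 0.678, 0.677, 0.202]
ft_force: [2.1, 0.9, 0.0]
grip_width: 42.7
grip_force: 0.0
clock: 1.28
eef_pos: [612.7, 21.0, 320.4]
tcp_rot: [0.206, 0.658, 0.698, 0.194]
ft_force: [0.1, -1.5, 0.2]
grip_width: 22.9
grip_force: 0.0
clear [ 63.8 250.5] [521.1 -57.4 120.9] [ 57 223  14  56 205]
clear -
focus [102.9 205.1] [555.5   1.6 166.9] [  86  187   35   38 1138]
focus -
start [110.6 265.5] [557.  -57.6 166.2] [ 96 251  32  33 827]
start -
soft [156.2 135.1] [596.   65.2 194.7] [ 138  114   36   43 1415]
soft -
medium [161.7 208.9] [599.4   0.9 194.7] [ 146  190   33   39 1141]
medium -
hard -
hard -
table z [-1.700e+00 -6.000e-01  1.400e+00  4.000e-01 -2.000e-01 -7.527e+02
 -5.986e+02 -3.978e+02 -2.306e+02 -2.100e+00  1.200e+00 -7.532e+02
 -5.767e+02 -3.813e+02 -2.092e+02 -3.000e-01 -8.000e-01 -1.200e+00
 -7.534e+02 -5.593e+02 -3.542e+02 -1.893e+02 -1.900e+00 -1.600e+00
 -2.000e+00 -7.534e+02 -5.367e+02 -3.356e+02 -1.662e+02 -3.000e-01
 -2.000e-01 -3.000e-01 -7.541e+02 -5.116e+02 -3.086e+02 -1.434e+02
 -1.600e+00 -7.000e-01 -2.000e-01 -7.128e+02 -4.822e+02 -2.843e+02
 -1.171e+02]
```

View pics/3w.png

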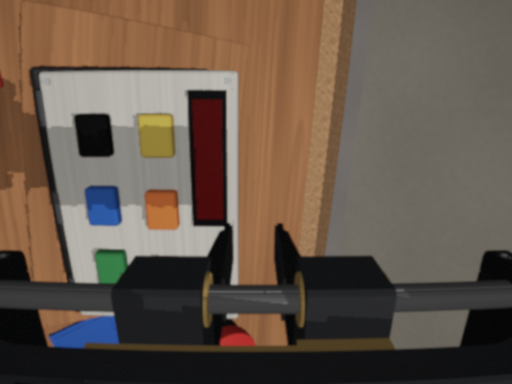

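```bash
sed -i 's/st\[i,4\]<150/st[i,4]<40/; s/if 120<p/if 150<p/' keys.py
python3 - <<'E'
from keys import *
a=cam('wrist');b=cam('side')
fa,fb=find(a),find(b)
for n in nom:
    if n in fa: print(n,'W',fa[n][0].round(1),fa[n][1].round(1),fa[n][2])
    if n in fb: print(n,'S',fb[n][0].round(1),fb[n][1].round(1),fb[n][2])
    if n in fa and n in fb:
        da=pts(a,fa[n][0])[1][0]; db=pts(b,fb[n][0])[1][0]
        s=np.linalg.lstsq(np.c_[da,-db],b['eye']-a['eye'],rcond=None)[0]
        pa,pb=a['eye']+s[0]*da,b['eye']+s[1]*db; print('  tri',((pa+pb)/2).round(1),'gap',np.linalg.norm(pa-pb).round(1))
# panel plane: bare aluminium strip between rows, clear of keys
v,u=np.mgrid[85:230,120:134]
P,_,z=pts(a,np.c_[u.ravel(),v.ravel()])
v,u=np.mgrid[160:182,60:180]
Q,_,z=pts(a,np.c_[u.ravel(),v.ravel()]);P=np.r_[P,Q]
c=np.median(P,0); nn=np.linalg.svd(P-P.mean(0))[2][2]; nn*=np.sign(nn[2]); print('panel',c,'n',nn,'resid',np.std((P-P.mean(0))@nn),'slope',np.degrees(np.arccos(nn[2])),'az',np.degrees(np.arctan2(-nn[1],-nn[0])))
K=np.array([fa[n][1] for n in('clear','focus','soft','medium')]); print('key height',(K-P.mean(0))@nn)
q=robot.state()['tcp_rot'];Rt=R.from_quat([q[1],q[2],q[3],q[0]]).as_matrix();print('tool',Rt.round(4).tolist(),robot.state()['eef_pos'],robot.state()['ft_force'])
print('n in tool',Rt.T@nn)
for n in fa: print(n,'delta tool mm',(Rt.T@(fa[n][1]-robot.state()['eef_pos'])).round(1))
E
```

```text
clear W [ 93.1 134. ] [552.3  62.8 167. ] [  74  114   39   41 1371]
clear S [210.7 183.6] [550.6  67.7 163.7] [204 178  14  12  95]
  tri [553.1  62.1 161. ] gap 0.0
focus W [102.2 204.6] [555.4   1.5 166.9] [  85  186   35   38 1148]
focus S [221.3 173.7] [553.5   5.1 164.1] [215 168  13  12  89]
  tri [ 5.563e+02 -5.000e-01  1.612e+02] gap 0.3
start W [111.3 266.7] [558.4 -59.6 167.2] [ 95 250  33  34 952]
start S [232.  163.5] [556.7 -62.5 164.8] [226 158  13  12  94]
  tri [558.  -62.9 164.5] gap 2.7
soft W [155.6 134.2] [596.1  65.1 194.6] [ 138  113   36   43 1412]
soft S [196.1 171.1] [594.4  69.5 191.9] [190 165  14  13 108]
  tri [597.9  64.4 189.2] gap 0.5
medium W [161.2 208.4] [599.4   0.9 194.7] [ 145  190   33   38 1163]
medium S [207.8 161.2] [597.8   4.9 191.8] [202 156  13  12  91]
  tri [601.3  -1.1 189.2] gap 0.4
hard S [218.6 151.9] [602.2 -61.2 192. ] [213 147  12  11  86]
panel [576.57308131  31.90961737 169.97494205] n [-0.72937507 -0.12410581  0.67276278] resid 15.449894046528488 slope 47.719342756263316 az 9.6565998865405
key height [10.81856379 16.08434215 -2.83959011  2.74670915]
tool [[-0.0485, 0.8387, 0.5424], [0.9983, 0.0576, 0.0001], [-0.0312, 0.5415, -0.8401]] [613.70031446  19.72665959 319.97310536] [0.30422645 0.23236068 0.22185838]
n in tool [-0.10951333 -0.25458839 -0.96082859]
soft delta tool mm [ 50.1 -80.   95.8]
medium delta tool mm [-14.2 -80.9  97.5]
focus delta tool mm [ -10.6 -132.9   97. ]
start delta tool mm [ -71.8 -133.7   98.4]
clear delta tool mm [  50.8 -131.8   95.2]
```

Clear averages to about (552,65,165.5), soft (595.5,67,193.3) and start (557.5,-64,166.5). The slope from the key tops is 32.7°. Moving over the clear key.

```bash
python3 -m creep '[[0,[0.01,-0.026,0.005],[0,0.026,0]],[0,[0.01,-0.026,0.01],[0,0,0]],[0,[0.01,-0.026,0.01],[0,0,0]],[0,[0.01,-0.026,0.01],[0,0,0]],[0,[0.01,-0.026,0.01],[0,0,0]]]' 20
python3 -m creep '[[0,[0,0,0.005],[0,0,0]],[0,[0,0,0],[0,0,0]],[0,[0,0,0],[0,0,0]],[0,[0,0,0],[0,0,0]],[0,[0,0,0],[0,0,0]]]' 20
cat > d.py <<'E'
from keys import *
s=robot.state();q=s['tcp_rot'];Rt=R.from_quat([q[1],q[2],q[3],q[0]]).as_matrix()
T={'clear':(552,65,165.5),'soft':(595.5,67,193.3),'start':(557.5,-64,166.5)}
print('tool z',Rt[:,2].round(3),'x',Rt[:,0].round(3),'f along tool',(Rt.T@s['ft_force']).round(2))
for n in T: print(n,(Rt.T@(np.array(T[n])-s['eef_pos'])).round(1))
E
python3 d.py
python3 - <<'E'
from h import *
for n in('wrist','side'):
    a=cam(n)['frame']
    if n=='side': a=cv2.resize(a[90:230,120:290],None,fx=3,fy=3)
    cv2.imwrite(f'pics/4{n}.png',cv2.cvtColor(a,cv2.COLOR_RGB2BGR))
E
```

```text
clock: 1.9
eef_pos: [525.3, 63.1, 210.7]
tcp_rot: [0.197, 0.656, 0.7, 0.203]
ft_force: [0.2, -0.1, -0.1]
grip_width: 0.3
grip_force: 0.0
clock: 2.32
eef_pos: [529.8, 63.1, 208.7]
tcp_rot: [0.198, 0.656, 0.7, 0.204]
ft_force: [0.2, 0.6, 1.2]
grip_width: 0.6
grip_force: 0.0
tool z [ 0.544  0.026 -0.839] x [-0.062  0.998 -0.01 ] f along tool [ 0.54  0.87 -0.82]
clear [ 0.9 -4.8 48.3]
soft [-0.1 46.9 48.7]
start [-128.2   -7.1   47.2]
```

View pics/4side.png

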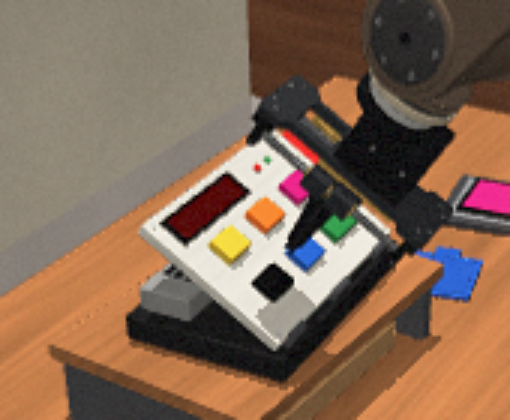

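The side crop shows the closed fingertips (295,245) hovering about 48 mm above the panel. The black key is at (273,283), in line along the tool axis. Descending.

```bash
python3 -m creep '[[0,[0.001,-0.005,0.015],[0,0,0]],[0,[0,0,0.015],[0,0,0]],[0,[0,0,0.008],[0,0,0]],[0,[0,0,0],[0,0,0]],[0,[0,0,0],[0,0,0]]]' 20; python3 d.py
python3 - <<'E'
from h import *
for n in('wrist','side'):
    a=cam(n)['frame']
    if n=='side': a=cv2.resize(a[130:210,160:260],None,fx=6,fy=6)
    cv2.imwrite(f'pics/5{n}.png',cv2.cvtColor(a,cv2.COLOR_RGB2BGR))
E
```

```text
clock: 2.83
eef_pos: [545.3, 65.2, 173.2]
tcp_rot: [0.197, 0.656, 0.7, 0.203]
ft_force: [-0.0, 0.5, -0.2]
grip_width: 0.6
grip_force: 0.0
tool z [ 0.542  0.026 -0.84 ] x [-0.063  0.998 -0.01 ] f along tool [ 0.48 -0.09  0.17]
clear [-0.5  1.4 10.1]
soft [-1.5 53.1 10.4]
start [-129.6   -0.9    8.9]
```

View pics/5side.png

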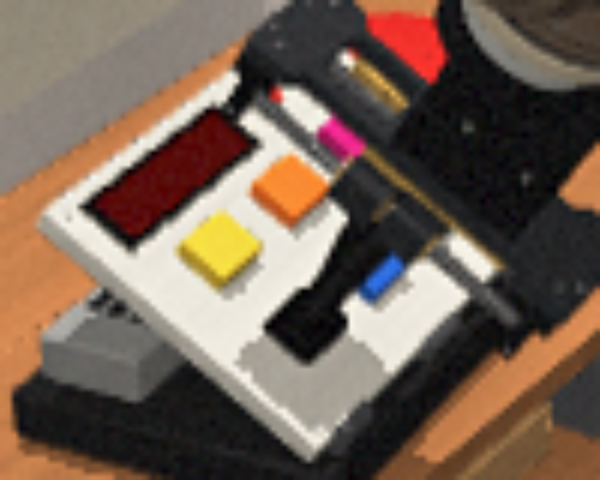

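View pics/5wrist.png

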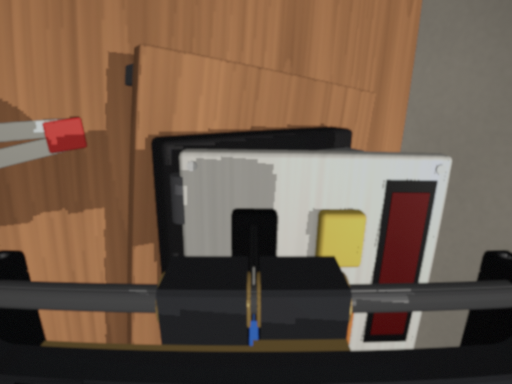

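Wrist view: the fingertips sit on the black key (233–277, from row 210), centred to about 1 mm. The side view agrees. Going down until I feel contact.

```bash
python3 -m creep '[[0,[0,0.001,0.003],[0,0,0]],[0,[0,0,0.003],[0,0,0]],[0,[0,0,0.001],[0,0,0]],[0,[0,0,0],[0,0,0]]]' 20; python3 d.py|head -2
python3 -m creep '[[0,[0,0,0.001],[0,0,0]],[0,[0,0,0],[0,0,0]],[0,[0,0,0.001],[0,0,0]],[0,[0,0,0],[0,0,0]]]' 20; python3 d.py|head -2
```

```text
clock: 3.27
eef_pos: [549.9, 65.5, 168.0]
tcp_rot: [0.197, 0.656, 0.7, 0.203]
ft_force: [0.0, 0.2, 0.4]
grip_width: 0.5
grip_force: 0.0
tool z [ 0.543  0.026 -0.84 ] x [-0.063  0.998 -0.01 ] f along tool [ 0.19  0.23 -0.28]
clear [-0.6  0.3  3.2]
clock: 3.6
eef_pos: [551.0, 65.5, 166.3]
tcp_rot: [0.197, 0.656, 0.7, 0.203]
ft_force: [-0.1, -0.5, 1.6]
grip_width: 0.4
grip_force: 0.9
tool z [ 0.543  0.026 -0.84 ] x [-0.063  0.998 -0.01 ] f along tool [-0.51  0.79 -1.45]
clear [-0.6  0.4  1.2]
```

```bash
python3 -m creep '[[0,[0,0,0.001],[0,0,0]],[0,[0,0,0],[0,0,0]],[0,[0,0,0.001],[0,0,0]],[0,[0,0,0],[0,0,0]]]' 20; python3 d.py|head -2
python3 -m creep '[[0,[0,0,0.001],[0,0,0]],[0,[0,0,0],[0,0,0]],[0,[0,0,0.001],[0,0,0]],[0,[0,0,0],[0,0,0]]]' 20; python3 d.py|head -2
```

```text
clock: 3.93
eef_pos: [552.1, 65.6, 164.5]
tcp_rot: [0.197, 0.656, 0.7, 0.203]
ft_force: [-1.0, 0.7, 2.6]
grip_width: 0.5
grip_force: 1.5
tool z [ 0.543  0.026 -0.84 ] x [-0.063  0.998 -0.01 ] f along tool [ 0.77  0.66 -2.71]
clear [-0.6  0.4 -0.9]
clock: 4.27
eef_pos: [553.2, 65.7, 162.8]
tcp_rot: [0.197, 0.656, 0.7, 0.203]
ft_force: [-1.3, 1.6, 3.0]
grip_width: 0.3
grip_force: 2.1
tool z [ 0.543  0.026 -0.84 ] x [-0.063  0.998 -0.01 ] f along tool [ 1.68  0.62 -3.25]
clear [-0.6  0.4 -2.9]
```

```bash
python3 -m creep '[[0,[0,0,0.001],[0,0,0]],[0,[0,0,0],[0,0,0]],[0,[0,0,0.001],[0,0,0]],[0,[0,0,0],[0,0,0]]]' 20; python3 d.py|head -2
python3 -m creep '[[0,[0,0,0.001],[0,0,0]],[0,[0,0,0],[0,0,0]],[0,[0,0,0],[0,0,0]]]' 20; python3 d.py|head -2
```

```text
clock: 4.6
eef_pos: [553.9, 65.7, 161.7]
tcp_rot: [0.196, 0.656, 0.7, 0.203]
ft_force: [-9.4, 0.3, 9.8]
grip_width: 0.1
grip_force: 6.1
tool z [ 0.541  0.027 -0.84 ] x [-0.063  0.998 -0.009] f along tool [  0.76  -2.55 -13.36]
clear [-0.6  0.4 -4.2]
clock: 4.85
eef_pos: [554.1, 65.7, 161.6]
tcp_rot: [0.196, 0.655, 0.7, 0.203]
ft_force: [-15.5, -0.2, 17.0]
grip_width: 0.3
grip_force: 11.4
tool z [ 0.541  0.027 -0.841] x [-0.064  0.998 -0.009] f along tool [  0.63  -3.81 -22.74]
clear [-0.6  0.3 -4.5]
```

It bottomed at 22.7 N, well under 40 N. I'll ease off a little and hold for over a second.

```bash
python3 -m creep '[[0,[0,0,-0.001],[0,0,0]],[0,[0,0,0],[0,0,0]],[0,[0,0,0],[0,0,0]],[0,[0,0,0],[0,0,0]],[0,[0,0,0],[0,0,0]]]' 20; python3 d.py|head -2
for i in 1 2; do python3 -m creep '[[0,[0,0,0],[0,0,0]],[0,[0,0,0],[0,0,0]],[0,[0,0,0],[0,0,0]],[0,[0,0,0],[0,0,0]],[0,[0,0,0],[0,0,0]]]' 20;python3 d.py|head -2; done
```

```text
clock: 5.27
eef_pos: [553.9, 65.7, 161.8]
tcp_rot: [0.196, 0.656, 0.7, 0.203]
ft_force: [-6.8, 1.5, 5.6]
grip_width: 0.6
grip_force: 4.4
tool z [ 0.54   0.027 -0.841] x [-0.064  0.998 -0.009] f along tool [ 1.89 -2.6  -8.29]
clear [-0.6  0.4 -4.1]
clock: 5.68
eef_pos: [553.9, 65.7, 161.8]
tcp_rot: [0.196, 0.656, 0.7, 0.203]
ft_force: [-6.7, 1.2, 6.6]
grip_width: 0.3
grip_force: 4.4
tool z [ 0.54   0.027 -0.841] x [-0.064  0.998 -0.009] f along tool [ 1.56 -1.95 -9.15]
clear [-0.6  0.4 -4.1]
clock: 6.1
eef_pos: [553.9, 65.7, 161.8]
tcp_rot: [0.196, 0.656, 0.7, 0.203]
ft_force: [-7.7, 1.3, 6.1]
grip_width: 0.5
grip_force: 4.4
tool z [ 0.54   0.027 -0.841] x [-0.064  0.998 -0.009] f along tool [ 1.7  -3.09 -9.25]
clear [-0.6  0.4 -4.1]
```

```bash
python3 -m creep '[[0,[0,0,0],[0,0,0]],[0,[0,0,0],[0,0,0]],[0,[0,0,0],[0,0,0]],[0,[0,0,0],[0,0,0]]]' 20
python3 -m creep '[[0,[0,0,-0.004],[0,0,0]],[0,[0,0,-0.006],[0,0,0]],[0,[0,0,-0.01],[0,0,0]],[0,[0,0,-0.01],[0,0,0]],[0,[0,0,0],[0,0,0]]]' 20
python3 - <<'E'
from keys import *
a=cam('wrist');b=cam('side');fa,fb=find(a),find(b)
for n in nom:
  for k,f in(('W',fa),('S',fb)):
    if n in f: print(n,k,f[n][1].round(1),f[n][2])
E
python3 d.py
```

```text
clock: 6.43
eef_pos: [553.9, 65.7, 161.8]
tcp_rot: [0.196, 0.656, 0.7, 0.203]
ft_force: [-6.8, 1.5, 6.5]
grip_width: 0.6
grip_force: 4.4
clock: 6.85
eef_pos: [538.2, 64.6, 188.3]
tcp_rot: [0.197, 0.655, 0.7, 0.203]
ft_force: [0.7, 0.1, 0.2]
grip_width: 0.5
grip_force: 0.0
clear W [637.7 -12.  208.8] [355 312  40  14 243]
clear S [518.8  76.4 214.9] [204 155  29  35 279]
focus W [556.1 -12.2 167.4] [248 316  11  15  63]
focus S [546.4   6.5 161. ] [219 171   9   9  45]
soft W [593.4  66.9 193.2] [ 309  202   45   51 2105]
soft S [595.3  70.2 191.9] [190 165  14  13 109]
medium S [598.2   4.7 192.5] [202 156  13  12  91]
tool z [ 0.542  0.027 -0.84 ] x [-0.063  0.998 -0.009] f along tool [-0.06  0.24 -0.32]
clear [-0.3 -0.5 25.6]
soft [-1.3 51.1 25.9]
start [-129.4   -2.9   24.3]
```

The soft key hasn't moved in the side view. Moving over it now.

```bash
python3 -m creep '[[0,[0,0.017,0],[0,0,0]],[0,[0,0.017,0],[0,0,0]],[0,[0,0.017,0],[0,0,0]],[0,[0,0,0.008],[0,0,0]],[0,[0,0,0.008],[0,0,0]]]' 20
python3 -m creep '[[0,[0,0,0.003],[0,0,0]],[0,[0,0,0],[0,0,0]],[0,[0,0,0],[0,0,0]]]' 20;python3 d.py
python3 - <<'E'
from h import *
w=cam('wrist')['frame'][150:320,130:430]; s=cam('side')['frame'][130:210,160:260]
im=np.vstack([cv2.resize(w,(500,283)),cv2.resize(s,(375,300)) if 0 else cv2.copyMakeBorder(cv2.resize(s,(375,300)),0,0,0,125,0)])
cv2.imwrite('pics/6.png',cv2.cvtColor(im,cv2.COLOR_RGB2BGR))
E
```

```text
clock: 7.37
eef_pos: [590.2, 68.1, 200.6]
tcp_rot: [0.197, 0.655, 0.7, 0.203]
ft_force: [-0.3, 0.1, 0.7]
grip_width: 0.3
grip_force: 0.0
clock: 7.62
eef_pos: [590.6, 68.1, 197.7]
tcp_rot: [0.196, 0.656, 0.7, 0.202]
ft_force: [-0.0, 0.1, -0.7]
grip_width: 0.6
grip_force: 0.0
tool z [ 0.54   0.027 -0.842] x [-0.063  0.998 -0.009] f along tool [ 0.12 -0.38  0.54]
clear [ -0.4 -50.    6.2]
soft [-1.4  1.6  6.3]
start [-129.5  -52.3    4.9]
```

View pics/6.png

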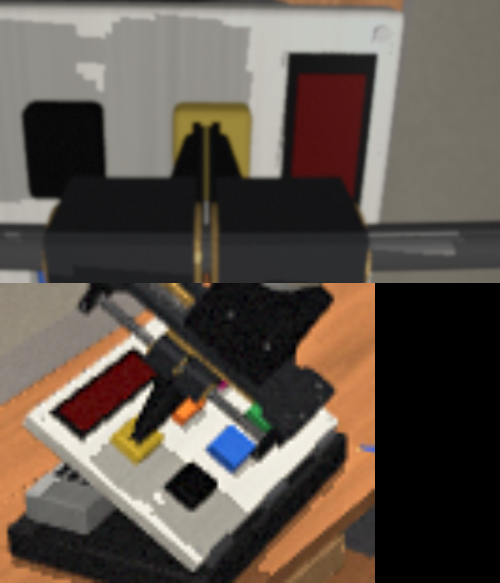

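The tips are over the yellow key (top panel, 174–250, tip at 206), so I'll nudge 2 mm up the slope. The black key is back up. Pressing.

```bash
python3 -m creep '[[0,[0,0.002,0.002],[0,0,0]],[0,[0,0,0.002],[0,0,0]],[0,[0,0,0],[0,0,0]],[0,[0,0,0.001],[0,0,0]],[0,[0,0,0],[0,0,0]]]' 20;python3 d.py|sed -n '1p;3p'
python3 -m creep '[[0,[0,0,0.001],[0,0,0]],[0,[0,0,0],[0,0,0]],[0,[0,0,0.001],[0,0,0]],[0,[0,0,0],[0,0,0]]]' 20;python3 d.py|sed -n '1p;3p'
```

```text
clock: 8.13
eef_pos: [595.7, 68.4, 195.7]
tcp_rot: [0.196, 0.656, 0.7, 0.203]
ft_force: [-0.3, 0.7, 0.2]
grip_width: 0.3
grip_force: 0.0
tool z [ 0.541  0.027 -0.84 ] x [-0.063  0.998 -0.009] f along tool [ 0.72 -0.1  -0.26]
soft [-1.3 -1.5  1.9]
clock: 8.47
eef_pos: [596.8, 68.4, 194.1]
tcp_rot: [0.197, 0.656, 0.7, 0.203]
ft_force: [-1.4, 0.7, 1.6]
grip_width: 0.6
grip_force: 1.2
tool z [ 0.541  0.027 -0.84 ] x [-0.063  0.998 -0.009] f along tool [ 0.76 -0.23 -2.08]
soft [-1.4 -1.6 -0.1]
```

```bash
python3 -m creep '[[0,[0,0,0.001],[0,0,0]],[0,[0,0,0],[0,0,0]],[0,[0,0,0.001],[0,0,0]],[0,[0,0,0],[0,0,0]]]' 20;python3 d.py|sed -n '1p;3p'
```

```text
clock: 8.8
eef_pos: [597.8, 68.5, 192.3]
tcp_rot: [0.196, 0.656, 0.7, 0.203]
ft_force: [-2.4, -0.1, 3.0]
grip_width: 0.4
grip_force: 1.8
tool z [ 0.541  0.027 -0.84 ] x [-0.063  0.998 -0.009] f along tool [ 0.07 -0.39 -3.82]
soft [-1.3 -1.5 -2.1]
```

```bash
python3 -m creep '[[0,[0,0,0.001],[0,0,0]],[0,[0,0,0],[0,0,0]],[0,[0,0,0.001],[0,0,0]],[0,[0,0,0],[0,0,0]]]' 20;python3 d.py|sed -n '1p;3p'
python3 -m creep '[[0,[0,0,0.0005],[0,0,0]],[0,[0,0,0],[0,0,0]],[0,[0,0,0],[0,0,0]]]' 20;python3 d.py|sed -n '1p;3p'
```

```text
clock: 9.13
eef_pos: [598.9, 68.5, 190.6]
tcp_rot: [0.196, 0.656, 0.7, 0.203]
ft_force: [-3.6, 0.3, 4.2]
grip_width: 0.6
grip_force: 2.4
tool z [ 0.541  0.027 -0.84 ] x [-0.063  0.998 -0.009] f along tool [ 0.46 -0.73 -5.5 ]
soft [-1.3 -1.5 -4.1]
clock: 9.38
eef_pos: [599.1, 68.6, 190.4]
tcp_rot: [0.196, 0.656, 0.7, 0.203]
ft_force: [-4.6, -0.1, 5.4]
grip_width: 0.4
grip_force: 3.7
tool z [ 0.541  0.027 -0.84 ] x [-0.063  0.998 -0.009] f along tool [ 0.1  -0.89 -7.02]
soft [-1.4 -1.5 -4.4]
```

```bash
python3 -m creep '[[0,[0,0,0.0005],[0,0,0]],[0,[0,0,0],[0,0,0]],[0,[0,0,0],[0,0,0]],[0,[0,0,0],[0,0,0]]]' 20;python3 d.py|sed -n '1p;3p'
python3 -m creep '[[0,[0,0,-0.004],[0,0,0]],[0,[0,0,-0.006],[0,0,0]],[0,[0,0,-0.01],[0,0,0]],[0,[0,0,-0.01],[0,0,0]],[0,[0,0,0],[0,0,0]]]' 20;python3 d.py
```

```text
clock: 9.72
eef_pos: [599.2, 68.6, 190.3]
tcp_rot: [0.197, 0.656, 0.7, 0.203]
ft_force: [-9.9, -0.4, 9.5]
grip_width: 0.3
grip_force: 6.8
tool z [ 0.542  0.027 -0.84 ] x [-0.063  0.998 -0.009] f along tool [  0.15  -3.18 -13.34]
soft [-1.4 -1.6 -4.5]
clock: 10.13
eef_pos: [582.8, 67.7, 217.1]
tcp_rot: [0.197, 0.655, 0.7, 0.204]
ft_force: [1.0, 0.4, 0.4]
grip_width: 0.3
grip_force: 0.0
tool z [ 0.543  0.027 -0.839] x [-0.063  0.998 -0.009] f along tool [0.35 1.13 0.21]
clear [ -0.3 -54.   26.5]
soft [-1.3 -2.4 26.8]
start [-129.4  -56.4   25.2]
```

Yellow bottomed at 13 N and released. Going to the green start key.

```bash
python3 -m creep '[[0,[-0.026,-0.011,0],[0,0,0]],[0,[-0.026,-0.011,0],[0,0,0]],[0,[-0.026,-0.011,0],[0,0,0]],[0,[-0.026,-0.011,0],[0,0,0]],[0,[-0.025,-0.011,0],[0,0,0]]]' 20
python3 -m creep '[[0,[0,0,0.008],[0,0,0]],[0,[0,0,0.008],[0,0,0]],[0,[0,0,0],[0,0,0]],[0,[0,0,0],[0,0,0]]]' 20;python3 d.py
python3 - <<'E'
from h import *
w=cam('wrist')['frame'][80:320,130:430]; s=cam('side')['frame'][130:210,160:260]
im=np.hstack([cv2.resize(w,(420,336)),cv2.resize(s,(375,336))])
cv2.imwrite('pics/7.png',cv2.cvtColor(im,cv2.COLOR_RGB2BGR))
E
```

```text
clock: 10.55
eef_pos: [551.2, -44.0, 190.9]
tcp_rot: [0.196, 0.655, 0.701, 0.203]
ft_force: [0.5, 0.3, -0.9]
grip_width: 0.3
grip_force: 0.0
clock: 10.88
eef_pos: [559.9, -42.7, 177.0]
tcp_rot: [0.195, 0.656, 0.701, 0.202]
ft_force: [-0.2, -0.8, -0.0]
grip_width: 0.5
grip_force: 0.0
tool z [ 0.539  0.028 -0.842] x [-0.064  0.998 -0.008] f along tool [-0.78 -0.22 -0.11]
clear [108.1  -6.6   8.5]
soft [107.1  45.1   8.6]
start [-21.   -8.9   7. ]
```

View pics/7.png

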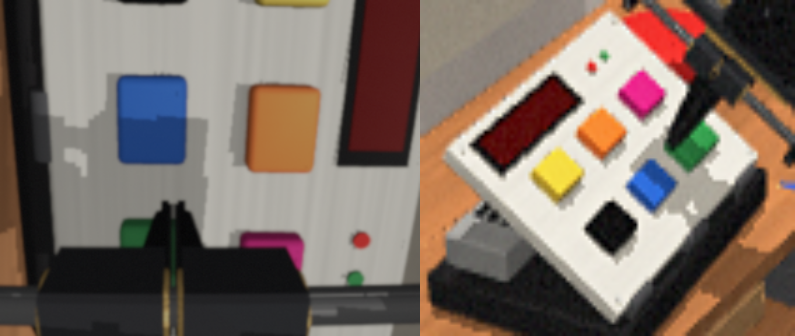

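All keys are up. The move was speed-limited, so the tip is still at the edge of green, 21 mm short. Finishing the shift.

```bash
python3 -m creep '[[0,[-0.007,-0.003,-0.004],[0,0,0]],[0,[-0.007,-0.003,0],[0,0,0]],[0,[-0.007,-0.003,0],[0,0,0]],[0,[0,0,0],[0,0,0]],[0,[0,0,0],[0,0,0]]]' 20;python3 d.py
python3 - <<'E'
from h import *
w=cam('wrist')['frame'][80:320,130:430]; s=cam('side')['frame'][130:210,160:260]
im=np.hstack([cv2.resize(w,(420,336)),cv2.resize(s,(375,336))])
cv2.imwrite('pics/8.png',cv2.cvtColor(im,cv2.COLOR_RGB2BGR))
E
```

```text
clock: 11.4
eef_pos: [551.6, -64.2, 176.2]
tcp_rot: [0.195, 0.656, 0.701, 0.203]
ft_force: [-0.0, -0.6, 0.1]
grip_width: 0.5
grip_force: 0.0
tool z [ 0.54   0.028 -0.841] x [-0.064  0.998 -0.008] f along tool [-0.64 -0.01 -0.14]
clear [129.    2.1  12.8]
soft [128.   53.8  12.9]
start [-0.1 -0.2 11.3]
```

View pics/8.png

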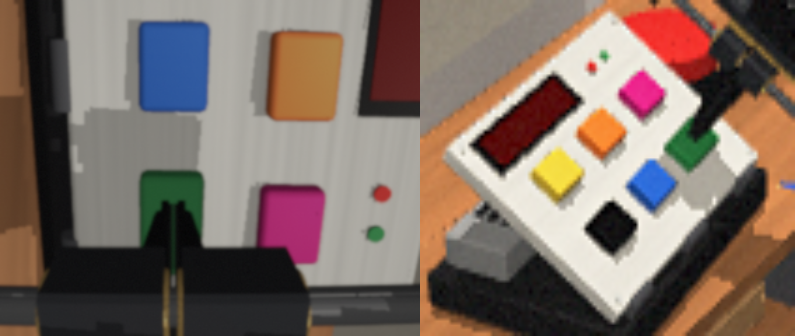

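The tip is centred on green (left panel, 141–203, tip at 172). Contact should come about 10 mm further down.

```bash
python3 -m creep '[[0,[0,0,0.004],[0,0,0]],[0,[0,0,0.003],[0,0,0]],[0,[0,0,0.001],[0,0,0]],[0,[0,0,0],[0,0,0]]]' 20;python3 d.py|sed -n '1p;4p'
python3 -m creep '[[0,[0,0,0.001],[0,0,0]],[0,[0,0,0],[0,0,0]],[0,[0,0,0.001],[0,0,0]],[0,[0,0,0],[0,0,0]]]' 20;python3 d.py|sed -n '1p;4p'
python3 -m creep '[[0,[0,0,0.001],[0,0,0]],[0,[0,0,0],[0,0,0]],[0,[0,0,0.001],[0,0,0]],[0,[0,0,0],[0,0,0]]]' 20;python3 d.py|sed -n '1p;4p'
```

```text
clock: 11.83
eef_pos: [556.0, -63.7, 168.8]
tcp_rot: [0.195, 0.655, 0.701, 0.203]
ft_force: [-0.7, -0.1, -0.0]
grip_width: 0.4
grip_force: 0.0
tool z [ 0.539  0.028 -0.842] x [-0.065  0.998 -0.008] f along tool [-0.05 -0.62 -0.35]
start [-0.3  0.   2.8]
clock: 12.17
eef_pos: [557.0, -64.0, 167.3]
tcp_rot: [0.195, 0.656, 0.701, 0.203]
ft_force: [-0.3, 0.8, -0.8]
grip_width: 0.4
grip_force: 0.0
tool z [ 0.539  0.028 -0.842] x [-0.064  0.998 -0.008] f along tool [ 0.78 -0.66  0.57]
start [-0.  -0.   0.9]
clock: 12.5
eef_pos: [558.1, -63.9, 165.6]
tcp_rot: [0.195, 0.656, 0.701, 0.203]
ft_force: [-0.8, 0.1, 1.8]
grip_width: 0.3
grip_force: 1.1
tool z [ 0.539  0.028 -0.842] x [-0.064  0.998 -0.008] f along tool [ 0.16  0.3  -1.9 ]
start [-0. -0. -1.]
```

```bash
python3 -m creep '[[0,[0,0,0.001],[0,0,0]],[0,[0,0,0],[0,0,0]],[0,[0,0,0.001],[0,0,0]],[0,[0,0,0],[0,0,0]]]' 20;python3 d.py|sed -n '1p;4p'
python3 -m creep '[[0,[0,0,0.001],[0,0,0]],[0,[0,0,0],[0,0,0]],[0,[0,0,0.001],[0,0,0]],[0,[0,0,0],[0,0,0]]]' 20;python3 d.py|sed -n '1p;4p'
```

```text
clock: 12.83
eef_pos: [559.2, -63.9, 164.0]
tcp_rot: [0.195, 0.656, 0.701, 0.203]
ft_force: [-2.1, -0.7, 2.8]
grip_width: 0.8
grip_force: 1.7
tool z [ 0.539  0.028 -0.842] x [-0.064  0.998 -0.008] f along tool [-0.57 -0.33 -3.53]
start [ 0.  -0.1 -3.1]
clock: 13.17
eef_pos: [560.3, -63.9, 162.3]
tcp_rot: [0.195, 0.656, 0.701, 0.203]
ft_force: [-3.0, 0.0, 3.3]
grip_width: 0.3
grip_force: 2.3
tool z [ 0.539  0.028 -0.842] x [-0.064  0.998 -0.008] f along tool [ 0.18 -0.71 -4.41]
start [ 0.  -0.  -5.1]
```

```bash
python3 -m creep '[[0,[0,0,0.001],[0,0,0]],[0,[0,0,0],[0,0,0]],[0,[0,0,0],[0,0,0]]]' 20;python3 d.py|sed -n '1p;4p'
```

```text
clock: 13.42
eef_pos: [560.6, -63.8, 161.8]
tcp_rot: [0.195, 0.656, 0.701, 0.203]
ft_force: [-6.7, -0.6, 9.6]
grip_width: 0.3
grip_force: 5.6
tool z [ 0.54   0.028 -0.841] x [-0.064  0.998 -0.008] f along tool [ -0.29  -0.46 -11.69]
start [-0.  -0.1 -5.7]
```

Green bottomed at 11.7 N. A short hold, then retract and verify.

```bash
python3 -m creep '[[0,[0,0,0],[0,0,0]],[0,[0,0,0],[0,0,0]],[0,[0,0,-0.004],[0,0,0]],[0,[0,0,-0.006],[0,0,0]],[0,[0,0,-0.01],[0,0,0]]]' 20
python3 -m creep '[[0,[0,0,-0.025],[0,0,0]],[0,[0,0,-0.03],[0,0,0]],[0,[0,0,-0.03],[0,0,0]],[0,[0,0,-0.03],[0,0,0]],[0,[0,0,0],[0,0,0]]]' 20
python3 -m creep '[[0,[0,0,0],[0,0,0]],[0,[0,0,0],[0,0,0]],[0,[0,0,0],[0,0,0]]]' 20
python3 - <<'E'
from keys import *
b=cam('side');f=find(b)
for n in f: print(n,f[n][0].round(1),f[n][1].round(1))
cv2.imwrite('pics/9.png',cv2.cvtColor(b['frame'],cv2.COLOR_RGB2BGR)); print(robot.state()['ft_force'])
E
```

```text
clock: 13.83
eef_pos: [549.9, -64.4, 177.8]
tcp_rot: [0.195, 0.656, 0.701, 0.202]
ft_force: [-0.3, -0.3, -0.0]
grip_width: 0.4
grip_force: 0.0
clock: 14.25
eef_pos: [487.2, -67.8, 279.2]
tcp_rot: [0.198, 0.655, 0.7, 0.203]
ft_force: [1.0, 0.8, 1.7]
grip_width: 0.4
grip_force: 0.0
clock: 14.5
eef_pos: [488.1, -67.5, 273.9]
tcp_rot: [0.194, 0.656, 0.701, 0.202]
ft_force: [-0.3, -0.3, -0.1]
grip_width: 0.4
grip_force: 0.0
soft [196.1 171. ] [594.8  69.4 192.8]
medium [207.8 161.2] [598.2   3.5 191.8]
focus [221.3 173.6] [553.7   6.4 164.6]
start [232.  163.6] [556.3 -62.5 164.3]
hard [218.6 151.9] [603.  -62.  192.2]
clear [210.6 183.6] [549.7  65.9 164.4]
[-0.54604633 -0.27735248 -0.31936147]
```

View pics/9.png

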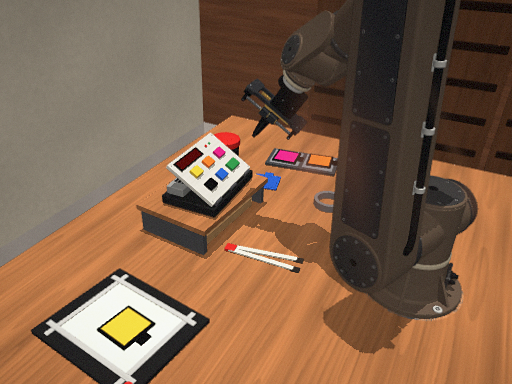

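All six keys are up and within 0.1 px of where they started (clear 210.6,183.6; soft 196.1,171.0; start 232.0,163.6). The arm is clear and the surroundings are as before. Handing in.

```bash
python3 -c "
from station import robot
print(robot.finish_job())"
```

```text
the job is handed in; nothing more can be done
None
```

I held the black clear key fully down for over 1.5 s, then pressed yellow (the filter on the easel) and green start fully down; all three came back up, the timer stayed put, and I handed the job in at about 14.5 s with the arm clear.

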